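Fit the spacer sleeve the right way round on the cradle's stub

ROBOT

A 7-joint arm with a two-finger parallel gripper is mounted at the origin on the work surface. World frame = base frame: x ahead of the robot, y to its left, z up, the work surface at z = 0. Lengths are in m, angles in rad, forces in N, time in s.
With the tool pointing down it reaches from about 0.4 to 0.85 m from the base axis. Payload 4.5 kg.
Tool frame: the origin (TCP) lies between the finger pads; the fingertips stand 11 mm ahead of it and the grasp point (between the pads) lies 8 mm behind it (r.nose_length is the distance from the TCP to the fingertips, in m); z points along the fingers, y is the line along which they close (so a half turn about z gives the same grasp; the last joint's range is limited). The gripper opens to 88 mm and grips with 3 to 60 N. Pads are 18 mm wide; open, the fingers measure 123 mm over their backs; the gripper's body (75 mm by 187 mm) begins 45 mm behind the grasp point.
Start: joints at [1.137, 0.689, -0.195, 1.565, 0.157, 0.902, -0.215], TCP at [0.282, -0.558, 0.212] pointing down, gripper open.
Joint ranges: [-3.01, 3.01], [-0.46, 2.08], [-1.47, 1.51], [0.13, 2.56], [-1, 4.14], [0.04, 2.09], [-2.66, 2.66]. Speed limits (rad/s): [2.57, 2.57, 3.14, 3.14, 3.14, 3.14, 3.14].

INTERFACE

Orientations are given as a unit quaternion [x, y, z, w].
In Python, from plant import get_state, snapshot, camera_model, r gives the robot as it stands.
- The arm moves only by the shell command python3 -m inch 'ROWS' [FORCE]. ROWS is text: rows parted by semicolons, each of 7 numbers parted by spaces: the opening, from -1 (shut) to 1 (fully open), then the shift along the tool's x, y, z in m, then the turn, a rotation vector about the tool's x, y, z in rad. A call has 1 to 20 rows; each row shifts and turns the commanded pose from where the row before left it, along the tool's axes as they then stand; what a row does not reach is not made up. A row lasts 1/12 s, in which the tool goes at most 41.7 mm and 7.16 degrees, less where a joint would pass 70% of its speed; a pose out of reach is approached as far as the arm can. A call is refused whole if a number of a shift passes 0.0417 or a number of a turn 0.125, either way. A call with a gripper value outside its range is refused whole. The fingers move at their own pace and stop on an object; FORCE is the grip in N (left out, the last holds). Time passes only in rows, so rows that do not move let the fingers close. It gives the time, the measured TCP pose, the force, the opening and the grip force at its end, in the units of the state.
- get_state(): the state, without advancing time (a new reading comes with each control period).
- snapshot(name): name is "side" or "top" or "wrist"; returns (picture, depth): 420x560x3 uint8, red, green, blue; 420x560 float32, m along the optical axis (not along the pixel's ray), 0 where there is no reading.
- camera_model(name): a dict with "intrinsics" (3x3 intrinsics, pixels), "dist" ([k1, k2, p1, p2, k3] as OpenCV has them; the pictures are not rectified), "view" (4x4, takes a point from world to camera coordinates). Camera axes: x right, y down, z forward; pixel columns grow to the right and rows downward; lengths in m; the calibration is good to about 2 mm. A picture is of the moment at which its call begins: read the wrist's pose just before it. camera_model takes no time and is no camera call; for the wrist camera it gives the pose at the moment of the call.
- r.finish_job(): hands the job in; it is judged then, once.
The state is a dict: "clock": time; "q": joint angles; "qd": joint speeds; "joint_torque": joint torques, N m; "tool_pos": TCP position; "eef_rot": TCP orientation; "contact_force": force on the tool from outside, world axes, zero at the start; "moment": the same for the moment, N m; "opening": opening from 0.0 (shut) to 1.0 (fully open); "finger_force": force on a finger pad.
Only numpy, scipy, OpenCV 4.12 (cv2) and the standard library are available. Lean on these libraries where they do the work, as an engineer would, in place of code of your own. Each camera call takes 0.05 s, during which the arm holds its last target. There are 200 camera calls.

TASK

Lift the steel spacer sleeve out of its storage rest, lay it in the assembly cradle's V-trough and slide it gently until its end is fully home, flush against the stop plate with the stub inside the bore. Both ends look alike but only one has a bore deep enough for the stub: feel whether it goes home, and if it stops short, turn the sleeve end for end. Leave it lying in the trough, let go, and leave the flask, jar, wrench and sample mount alone.

Things in the scene. Friction and masses are not known exactly. Their poses are not given: they have to be found in the camera images.
- spacer: Steel tube 70 mm long, 44 mm outside, 30 mm bore, 0.42 kg, lying in the rest. Origin mid-length on its axis, x along the axis, any roll. A 6 mm solid web closes the bore nearer one end: 12 mm deep from that end, 52 mm from the other. Which end of x is shallow is not told, feel it: wrong way round it stops 14 mm short of the plate. Grip across its diameter at mid-length, from above.
- rest_seat (a point): On the grey fixed storage rest: where the spacer's middle lies at first, 55 mm above the bench; x along its V-trough, z up, any yaw. The V is 68 mm long and 43 mm wide, narrower than the sleeve, so fingers pass on both sides; base plate 10 mm high. End cheeks, inner faces 40 mm from this point, rise to 15 mm above it: lift the sleeve straight up.
- cradle_home (a point): On the fixed assembly cradle: where the spacer's middle lies when fully home, 55 mm above the bench; x along the trough towards the stop plate, z up. Plate face at x = +35 mm, plate 10 mm thick, 54 mm wide, top 25 mm above this point. The V (43 mm wide, as the rest's, base 10 mm high) runs x = -74 to +30 mm. A sleeve laid with its middle at x = -45 to -30 mm is clear of the stub.
- stub_nose (a point): Centre of the bevelled nose of the cradle's stub, 26 mm out from the stop plate (at x = +9 mm from cradle_home), axes as cradle_home. The stub is a fixed steel rod 22 mm in diameter along the axis of a sleeve lying in the V, with 4 mm clearance all round in its bore.
- flask: Bystander: white plastic bottle, 60 mm diameter, 150 mm tall, origin at the centre of its underside. Leave it alone.
- jar: Bystander: small glass jar, 48 mm diameter, 60 mm tall, origin at the centre of its underside. Leave it alone.
- wrench: Bystander: steel wrench 170 mm long lying along its x on the bench. Leave it alone.
- mount: Bystander: black round sample mount, 32 mm diameter, 20 mm tall, origin at the centre of its underside. Leave it alone.
Things that resemble listed ones, but are neither listed nor needed, are in the scene too. What is shaped like the part that bears cradle_home but green or red is not meant.

How it is judged:
By the outcome, as a careful person would: the job done as asked, in the order asked, and still so for the second after the job is handed in, with the robot touching nothing.
It also fails if it takes over 64 s, if anything falls off the work surface, if the arm or the gripper's body presses on something with over 40 N, if the wrist force passes 120 N, or if a joint passes its speed limit or range.

## Working session

There is one attempt and no reset: what is moved stays moved. The work goes in short steps, Python scripts to look and compute and a shell command to move; the robot and the scene stay as the last step left them, time stands still between calls to the robot, and variables do not carry over. Pictures are saved under pics/ and viewed, at most 10 in all, crops included, and the job is handed in when it is done.

```bash
ls; mkdir -p pics; python3 - <<'E'
from plant import get_state, snapshot, camera_model, r
import cv2, numpy as np
s=get_state(); print(s)
for n in ("side","top"):
    p,d=snapshot(n); cv2.imwrite(f"pics/{n}0.png",p[:,:,::-1]); np.savez(f"{n}0.npz",p=p,d=d)
    m=camera_model(n); print(n,np.round(m["intrinsics"],1).tolist(),np.round(m["dist"],3),np.round(m["view"],3).tolist(),(d==0).mean())
E
```

```text
pics
{'clock': 0.0, 'q': array([ 1.13681096,  0.69000495, -0.19448557,  1.56631945,  0.15732023,
        0.90250636, -0.21511167]), 'qd': array([ 0.00180137,  0.00072458, -0.00074883,  0.00183144,  0.0003314 ,
        0.00106195,  0.000215  ]), 'joint_torque': array([-5.32340946e-04, -5.27567410e+01, -1.26671948e+00, -1.53430080e+01,
       -5.26411354e-02,  6.60862774e-03,  2.02084548e-04]), 'tool_pos': array([ 0.28144804, -0.55728727,  0.21070283]), 'eef_rot': array([ 9.72764169e-01,  2.31795208e-01, -2.93637201e-04, -8.75210147e-04]), 'contact_force': array([-1.21584391, -0.58208023,  0.50019651]), 'moment': array([ 0.00163806, -0.0190342 , -0.00966842]), 'finger_force': 0.0, 'opening': 0.9957191234724069}
side [[401.1, 0.0, 278.6], [0.0, 401.1, 207.2], [0.0, 0.0, 1.0]] [-0.045  0.     0.     0.     0.   ] [[-0.91, -0.414, -0.005, 0.499], [-0.316, 0.704, -0.636, 0.215], [0.266, -0.577, -0.772, 0.862], [0.0, 0.0, 0.0, 1.0]] 0.003937074829931973
top [[528.3, 0.0, 274.6], [0.0, 528.3, 206.7], [0.0, 0.0, 1.0]] [-0.148  0.     0.     0.     0.   ] [[0.03, -0.999, 0.013, -0.027], [-0.984, -0.031, -0.175, 0.544], [0.175, -0.007, -0.984, 1.238], [0.0, 0.0, 0.0, 1.0]] 0.003860544217687075
```

View pics/top0.png

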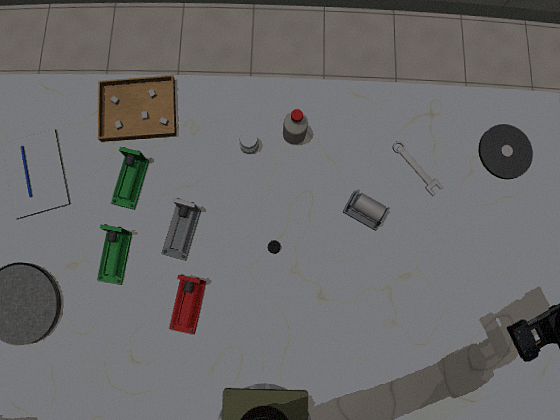

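View pics/side0.png

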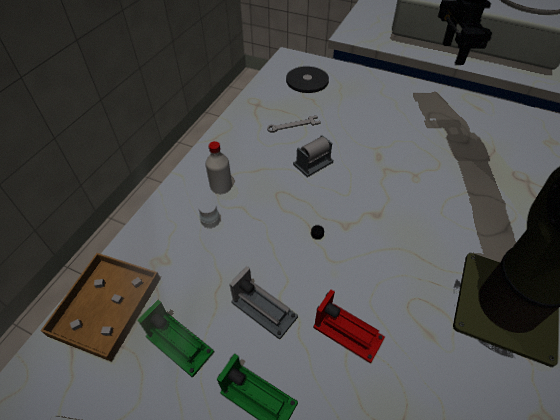

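The top view shows the sleeve in its grey rest at about (367,209). There are four cradle-shaped fixtures: green at (130,178), green at (114,255), red at (187,304) and grey at (182,230). Only the grey one fits, because green and red ones are ruled out. Its stop plate is at the upper end, about (187,208). The side view agrees: grey cradle at (263,302), rest at (314,157). I'll measure both roughly and make one crop to confirm.

```bash
cat > h.py <<'E'
import numpy as np, cv2
def ray(m,uv):
    uv=np.asarray(uv,float).reshape(-1,1,2)
    n=cv2.undistortPoints(uv,np.array(m["intrinsics"]),np.array(m["dist"])).reshape(-1,2)
    V=np.array(m["view"]);R=V[:3,:3];t=V[:3,3]
    d=np.c_[n,np.ones(len(n))]@R
    return -R.T@t,d
def onplane(m,uv,z):
    c,d=ray(m,uv); return c+d*((z-c[2])/d[:,2])[:,None]
def depthpts(m,uv,dep):
    c,d=ray(m,uv); return c+d*np.asarray(dep)[:,None]   # d has unit optical component
def tri(rays):
    A=np.zeros((3,3));b=np.zeros(3)
    for c,d in rays:
        d=d/np.linalg.norm(d);P=np.eye(3)-np.outer(d,d);A+=P;b+=P@c
    return np.linalg.solve(A,b)
E
python3 - <<'E'
from plant import *
from h import *
for n,boxes in (("top",dict(rest=(335,180,395,235),cradle=(158,192,206,265))),("side",dict(rest=(288,128,340,180),cradle=(225,262,303,342)))):
    z=np.load(n+"0.npz");p,d=z["p"],z["d"];m=camera_model(n)
    for k,(a,b,c,e) in boxes.items():
        v,u=np.mgrid[b:e,a:c];dd=d[b:e,a:c].ravel();ok=dd>0
        P=depthpts(m,np.c_[u.ravel(),v.ravel()][ok],dd[ok])
        Q=P[(P[:,2]>.012)&(P[:,2]<.15)]
        (cx,cy),(w,h),ang=cv2.minAreaRect((Q[:,:2]*1000).astype(np.float32))
        print(n,k,len(Q),"bench z",np.median(P[P[:,2]<.012][:,2]).round(4),"rect",round(cx),round(cy),round(w),round(h),round(ang,1),"zmax",np.percentile(Q[:,2],[50,95,99]).round(3))
        T=Q[Q[:,2]>(.068 if k=="rest" else .072)]; print("  top part",T.mean(0).round(4))
p=np.load("top0.npz")["p"]
a=cv2.resize(p[185:270,80:210],None,fx=4,fy=4,interpolation=2);b=cv2.resize(p[170:255,335:400],None,fx=4,fy=4,interpolation=2)
cv2.imwrite("pics/crop1.png",np.clip(np.hstack([a,b])*1.6,0,255).astype(np.uint8)[:,:,::-1])
E
```

```text
top rest 744 bench z 0.0003 rect 547 -237 96 60 57.8 zmax [0.071 0.079 0.081]
  top part [ 0.5494 -0.2391  0.0744]
top cradle 977 bench z 0.0001 rect 484 220 61 137 76.4 zmax [0.037 0.079 0.082]
  top part [0.543  0.207  0.0786]
side rest 800 bench z 0.0003 rect 545 -234 96 55 58.0 zmax [0.058 0.078 0.079]
  top part [ 0.5452 -0.2325  0.0741]
side cradle 1510 bench z 0.0004 rect 482 225 61 134 77.4 zmax [0.038 0.079 0.081]
  top part [0.54   0.2118 0.0784]
```

View pics/crop1.png

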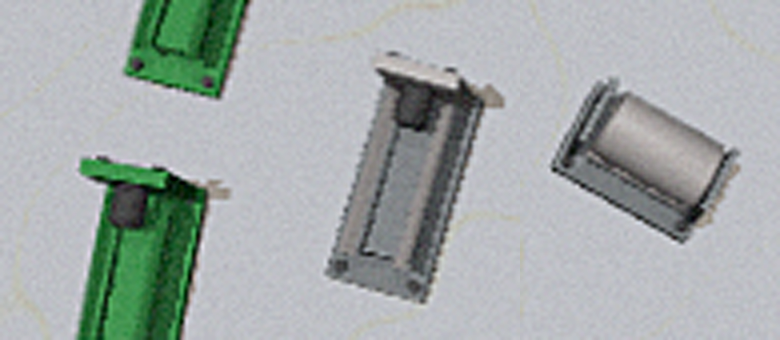

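The crop confirms the grey cradle, with its dark stub at the plate end (upper end), and the bright sleeve in the grey rest. The rest centre is about (0.546,-0.236) with its axis at 58°. The cradle points towards about -13.5°, with its home at about (0.502,0.219). Next I'll move above the rest for a closer look.

```bash
python3 -m inch '1 .0239 -.0105 0 0 0 0;1 .0239 -.0105 0 0 0 0;1 .0239 -.0105 0 0 0 0;1 .0239 -.0105 0 0 0 0;1 .0239 -.0105 0 0 0 0;1 .0239 -.0105 0 0 0 0;1 .0239 -.0105 0 0 0 0;1 .0239 -.0105 0 0 0 0;1 .0239 -.0105 0 0 0 0;1 .0239 -.0105 0 0 0 0;1 .0239 -.0105 0 0 0 0;1 .0239 -.0105 0 0 0 0;1 .0239 -.0105 0 0 0 0;1 .0239 -.0105 0 0 0 0;1 .0239 -.0105 0 0 0 0;1 .0239 -.0105 0 0 0 0' && python3 -m inch '1 0 0 0 0 0 -.109;1 0 0 0 0 0 -.109;1 0 0 0 0 0 -.109;1 0 0 0 0 0 -.109;1 0 0 0 0 0 -.109;1 0 0 0 0 0 0;1 0 0 0 0 0 0'
python3 - <<'E'
from plant import *
import cv2,pickle,numpy as np
m=camera_model("wrist");p,d=snapshot("wrist");s=get_state()
pickle.dump((m,p,d,s),open("w1.pkl","wb"));cv2.imwrite("pics/w1.png",p[:,:,::-1])
V=np.array(m["view"]);print(s["tool_pos"],s["eef_rot"],s["q"].round(2),"cam",-V[:3,:3].T@V[:3,3],V[2,:3].round(2))
E
```

```text
clock: 1.43
tool_pos: [0.5478, -0.2343, 0.2112]
eef_rot: [0.973, 0.232, -0.0, -0.0]
contact_force: [-0.0, -0.9, -0.3]
opening: 0.996
finger_force: 0.0
clock: 2.02
tool_pos: [0.5471, -0.2355, 0.2112]
eef_rot: [0.875, 0.484, -0.0, -0.0]
contact_force: [0.3, 0.7, 0.7]
opening: 0.999
finger_force: 0.0
[ 0.54713694 -0.23552171  0.2112588 ] [ 8.75251977e-01  4.83667128e-01 -1.77808576e-04 -2.32828383e-04] [ 0.51  0.66 -0.31  1.65  0.25  0.87 -0.46] cam [ 0.58807097 -0.17286906  0.38394834] [-0.15 -0.25 -0.96]
```

View pics/w1.png

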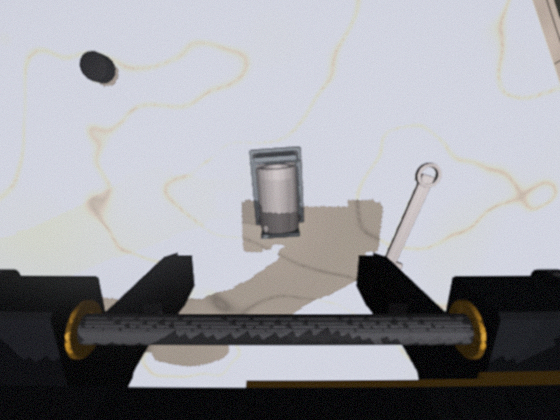

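The wrist view shows the sleeve in the rest at about (279,200), its silhouette spanning u≈258–300. The wrench is at right and the mount at (97,66).

```bash
cat > meas.py <<'E'
from plant import *
from h import *
import pickle
def strip(m,d,c,rad,zlo,zhi):
    v,u=np.mgrid[0:420,0:560];ok=d.ravel()>0
    P=depthpts(m,np.c_[u.ravel(),v.ravel()][ok],d.ravel()[ok])
    return P[(np.hypot(P[:,0]-c[0],P[:,1]-c[1])<rad)&(P[:,2]>zlo)&(P[:,2]<zhi)]
def rect(P):
    (cx,cy),wh,a=cv2.minAreaRect((P[:,:2]*1000).astype(np.float32));return [round(float(x),1) for x in (cx,cy,*wh,a)]
E
python3 - <<'E'
from meas import *
m,p,d,s=pickle.load(open("w1.pkl","rb"))
for n,(mm,dd) in dict(wrist=(m,d),top=(camera_model("top"),np.load("top0.npz")["d"]),side=(camera_model("side"),np.load("side0.npz")["d"])).items():
    b=strip(mm,dd,(.546,-.236),.12,-.02,.006);P=strip(mm,dd,(.546,-.236),.06,.0715,.1)
    C=P.mean(0);w,V=np.linalg.eigh(np.cov(P[:,:2].T));e=V[:,1]*np.sign(V[1,1]);t=(P[:,:2]-C[:2])@e;q=(P[:,:2]-C[:2])@[-e[1],e[0]]
    Q=strip(mm,dd,(.546,-.236),.07,.012,.1)
    print(n,len(P),"bench",np.median(b[:,2]).round(4),"C",C.round(4),"yaw",np.degrees(np.arctan2(e[1],e[0])).round(1),"len",np.percentile(t,[1,99]).round(4),"wid",np.percentile(q,[1,99]).round(4),"ztop",np.percentile(P[:,2],[90,99]).round(4),"all",rect(Q))
# silhouette (colour) check: sleeve box pixel edges in wrist, rays on z=.055
print(onplane(m,[(258,198),(300,198),(279,198)],.055).round(4))
E
```

```text
wrist 1768 bench -0.0005 C [ 0.5495 -0.2386  0.0753] yaw 61.9 len [-0.0353  0.0331] wid [-0.0148  0.0147] ztop [0.0773 0.0783] all [549.8, -238.3, 90.5, 55.0, 61.9]
top 357 bench -0.0002 C [ 0.5498 -0.2389  0.0757] yaw 60.9 len [-0.0401  0.0434] wid [-0.0171  0.0168] ztop [0.0794 0.0821] all [547.2, -236.7, 95.9, 59.5, 57.8]
side 203 bench -0.0001 C [ 0.5456 -0.2341  0.0757] yaw 61.2 len [-0.0384  0.0422] wid [-0.0168  0.0142] ztop [0.0787 0.0798] all [544.6, -233.8, 95.8, 55.3, 58.0]
[[ 0.53   -0.2296  0.055 ]
 [ 0.5699 -0.2547  0.055 ]
 [ 0.5499 -0.2421  0.055 ]]
```

```bash
python3 -m inch '1 0 0 0 0 0 -.068;1 -.0021 .0034 0 0 0 0;1 0 0 .0205 0 0 0;1 0 0 .0205 0 0 0;1 0 0 .0205 0 0 0;1 0 0 .0205 0 0 0;1 0 0 .0205 0 0 0;1 0 0 .0205 0 0 0;1 0 0 .0205 0 0 0;1 0 0 .0205 0 0 0;1 0 0 0 0 0 0;1 0 0 0 0 0 0'
python3 -m inch '-1 0 0 0 0 0 0;-1 0 0 0 0 0 0;-1 0 0 0 0 0 0;-1 0 0 0 0 0 0;-1 0 0 0 0 0 0;-1 0 0 0 0 0 0;-1 0 0 0 0 0 0;-1 0 0 0 0 0 0;-1 0 0 0 0 0 0;-1 0 0 0 0 0 0;-1 0 0 0 0 0 0;-1 0 0 0 0 0 0' 25
```

```text
clock: 3.07
tool_pos: [0.5489, -0.2389, 0.0469]
eef_rot: [0.858, 0.514, -0.001, -0.001]
contact_force: [1.1, 0.2, 0.2]
opening: 0.998
finger_force: 0.0
clock: 4.07
tool_pos: [0.549, -0.2387, 0.0484]
eef_rot: [0.858, 0.514, -0.0, -0.0]
contact_force: [-3.7, 1.7, 11.6]
opening: 0.19
finger_force: 19.4
```

```bash
python3 - <<'E'
from plant import *
import cv2,pickle,numpy as np
m=camera_model("wrist");p,d=snapshot("wrist");s=get_state()
cv2.imwrite("pics/w2.png",p[:,:,::-1]);print(s["contact_force"],s["opening"],s["finger_force"],s["tool_pos"])
E
```

```text
[-3.25614558  1.61961005 10.62830399] 0.1868723895342072 19.143832325935364 [ 0.54903392 -0.23867605  0.04857421]
```

View pics/w2.png

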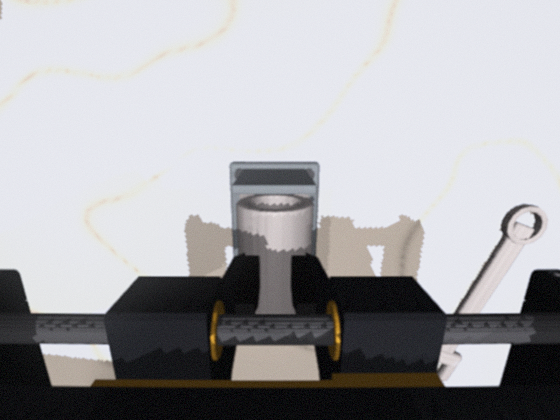

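The wrist view shows the pads only about 33 px (roughly 17 mm) apart, over the top of the sleeve at (278,280), not around its 44 mm diameter. I'll check this with depth before lifting.

```bash
python3 - <<'E'
from meas import *
m=camera_model("wrist");p,d=snapshot("wrist");s=get_state()
pickle.dump((m,p,d,s),open("w3.pkl","wb"))
from scipy.spatial.transform import Rotation as R
T=R.from_quat(s["eef_rot"]).as_matrix()
for v in (240,258,265,275,285,295):
    us=list(range(216,345,9));dd=np.array([d[v,u] for u in us])
    P=depthpts(m,[(u,v) for u in us],dd);L=(P-s["tool_pos"])@T
    print(v,[(int(1000*z),int(1000*y),int(1000*x)) for z,(x,y,_) in zip(P[:,2],L)])
a,ds=snapshot("side");b,dt=snapshot("top")
np.savez("s3.npz",p=a,d=ds);np.savez("t3.npz",p=b,d=dt)
cv2.imwrite("pics/s3.png",np.hstack([cv2.resize(a[100:200,255:385],None,fx=5,fy=5,interpolation=2)])[:,:,::-1])
E
```

```text
240 [(0, -45, -12), (0, -38, -12), (9, -29, -8), (69, -15, 14), (72, -10, 16), (75, -5, 17), (76, -1, 17), (76, 3, 17), (76, 8, 17), (72, 13, 16), (68, 18, 14), (9, 31, -8), (-1, 40, -12), (0, 46, -12), (0, 54, -12)]
258 [(0, -46, -28), (0, -38, -28), (82, -19, 10), (82, -14, 10), (79, -10, 9), (76, -6, 7), (77, -1, 8), (77, 3, 7), (75, 8, 7), (79, 12, 8), (82, 16, 10), (82, 21, 10), (0, 40, -28), (0, 48, -28), (221, 1, 74)]
265 [(0, -46, -33), (0, -39, -34), (90, -18, 10), (90, -13, 10), (86, -10, 8), (76, -6, 3), (77, -1, 3), (76, 3, 3), (75, 8, 3), (87, 12, 8), (86, 16, 8), (90, 20, 10), (0, 41, -34), (0, 48, -34), (0, 55, -34)]
275 [(-1, -47, -43), (100, -21, 10), (99, -17, 9), (97, -13, 8), (97, -9, 8), (76, -6, -2), (77, -1, -1), (77, 3, -1), (75, 8, -2), (97, 11, 9), (97, 15, 8), (99, 19, 10), (100, 23, 10), (0, 49, -43), (0, 56, -43)]
285 [(149, -14, 33), (108, -19, 10), (108, -15, 10), (107, -12, 9), (105, -8, 8), (76, -6, -8), (76, -1, -8), (77, 3, -8), (75, 8, -8), (106, 10, 8), (106, 14, 8), (108, 18, 10), (109, 21, 10), (149, 16, 33), (149, 19, 33)]
295 [(152, -14, 32), (116, -18, 10), (117, -14, 10), (114, -11, 9), (113, -8, 8), (75, -6, -14), (77, -1, -14), (77, 3, -13), (75, 8, -14), (113, 10, 8), (114, 13, 8), (116, 17, 10), (116, 20, 9), (151, 16, 31), (153, 18, 32)]
```

View pics/s3.png

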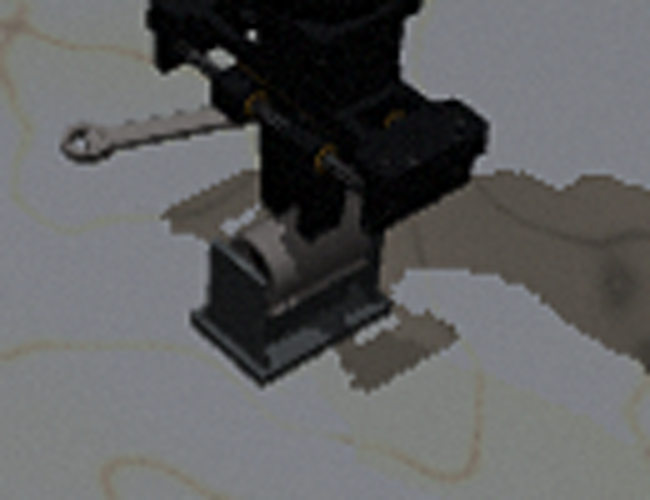

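The side view shows the fingers standing on top of the sleeve, with the pads pinching only its crown. The tips are therefore higher than the reported TCP implies. I'll check the finger geometry in the earlier open-gripper picture.

```bash
python3 - <<'E'
from meas import *
from scipy.spatial.transform import Rotation as R
print("nose",r.nose_length,[a for a in dir(r) if a[0]!="_"])
for f in ("w1","w3"):
    m,p,d,s=pickle.load(open(f+".pkl","rb"));T=R.from_quat(s["eef_rot"]).as_matrix()
    v,u=np.mgrid[0:420,0:560];ok=d.ravel()>0
    P=depthpts(m,np.c_[u.ravel(),v.ravel()][ok],d.ravel()[ok]);L=(P-s["tool_pos"])@T
    dark=(p.reshape(-1,3)[ok].max(1)<60)
    F=L[dark&(abs(L[:,0])<.02)&(abs(L[:,1])<.07)&(L[:,2]<.03)]
    for sg in(-1,1):
        G=F[F[:,1]*sg>0];print(f,sg,len(G),"z max",np.percentile(G[:,2],[90,99,100]).round(4),"y near tip",np.percentile(G[G[:,2]>np.percentile(G[:,2],90)][:,1],[0,100]).round(4),"x",np.percentile(G[:,0],[1,99]).round(4))
E
```

```text
nose 0.011 ['Unreachable', 'finish_job', 'nose_length']
w1 -1 7377 z max [-0.0458 -0.0316 -0.028 ] y near tip [-0.0564 -0.042 ] x [-0.0093  0.0198]
w1 1 8185 z max [-0.0464 -0.0306 -0.0272] y near tip [0.0448 0.0591] x [-0.0088  0.0198]
w3 -1 4345 z max [-0.044  -0.0298 -0.0213] y near tip [-0.0201 -0.0065] x [-0.0068  0.0199]
w3 1 3748 z max [-0.0426 -0.0296 -0.0159] y near tip [0.0091 0.0228] x [-0.0068  0.0199]
```

The picture settles it: the real fingertips are 27–28 mm behind the reported TCP, not 11 mm ahead. The contact height on the sleeve agrees with this. The grasp point is therefore about 46 mm behind the TCP, so I need a TCP height of about 9 mm to grasp at the axis. I'll open, go 38 mm lower and grip again.

```bash
python3 -m inch '1 0 0 0 0 0 0;1 0 0 0 0 0 0;1 0 0 0 0 0 0;1 0 0 0 0 0 0;1 0 0 0 0 0 0;1 0 0 0 0 0 0;1 0 0 0 0 0 0;1 0 0 0 0 0 0;1 0 0 0 0 0 0;1 0 0 0 0 0 0' ; python3 -m inch '1 0 0 .006 0 0 0;1 0 0 .008 0 0 0;1 0 0 .008 0 0 0;1 0 0 .008 0 0 0;1 0 0 .008 0 0 0;1 0 0 0 0 0 0;1 0 0 0 0 0 0'
```

```text
clock: 5.1
tool_pos: [0.5494, -0.2389, 0.0475]
eef_rot: [0.857, 0.514, -0.0, 0.0]
contact_force: [-0.9, -0.7, -0.7]
opening: 0.906
finger_force: 0.0
clock: 5.68
tool_pos: [0.5489, -0.2387, 0.0087]
eef_rot: [0.857, 0.515, -0.0, -0.001]
contact_force: [0.2, -0.6, -0.4]
opening: 0.997
finger_force: 0.0
```

```bash
python3 -m inch '-1 0 0 0 0 0 0;-1 0 0 0 0 0 0;-1 0 0 0 0 0 0;-1 0 0 0 0 0 0;-1 0 0 0 0 0 0;-1 0 0 0 0 0 0;-1 0 0 0 0 0 0;-1 0 0 0 0 0 0;-1 0 0 0 0 0 0;-1 0 0 0 0 0 0' 25
```

```text
clock: 6.52
tool_pos: [0.5486, -0.2386, 0.0096]
eef_rot: [0.857, 0.515, -0.001, -0.001]
contact_force: [-3.4, 2.3, 5.0]
opening: 0.493
finger_force: 24.3
```

The grip is now at 43.4 mm, i.e. around the diameter. I'll lift straight up.

```bash
python3 -m inch '-1 0 0 -.005 0 0 0;-1 0 0 -.01 0 0 0;-1 0 0 -.015 0 0 0;-1 0 0 -.015 0 0 0;-1 0 0 -.02 0 0 0;-1 0 0 -.02 0 0 0;-1 0 0 -.02 0 0 0;-1 0 0 -.02 0 0 0;-1 0 0 -.02 0 0 0;-1 0 0 0 0 0 0;-1 0 0 0 0 0 0'
python3 - <<'E'
from meas import *
from scipy.spatial.transform import Rotation as R
m=camera_model("wrist");p,d=snapshot("wrist");s=get_state();T=R.from_quat(s["eef_rot"]).as_matrix()
pickle.dump((m,p,d,s),open("w4.pkl","wb"))
print(s["contact_force"],s["q"].round(2),s["moment"].round(2),p[250:270,270:290].mean((0,1)))
v,u=np.mgrid[0:420,0:560];ok=d.ravel()>0
L=(depthpts(m,np.c_[u.ravel(),v.ravel()][ok],d.ravel()[ok])-s["tool_pos"])@T
S=L[(abs(L[:,1])<.03)&(L[:,2]<-.015)&(L[:,2]>-.08)&(L[:,0]>.011)&(L[:,0]<.06)]
print(len(S),"x",np.percentile(S[:,0],[50,95,99,100]).round(4),"y",np.percentile(S[:,1],[1,99]).round(4),"top z",np.percentile(S[:,2],[1,3,50]).round(4))
a,b=S[S[:,0]<.022],S[S[:,0]>.024]
for G in(a,b):
    H=G[np.abs(G[:,1]-.001)<.004];print("ridge",H.mean(0).round(4),len(H))
cv2.imwrite("pics/w4.png",p[:,:,::-1])
E
```

```text
clock: 7.43
tool_pos: [0.5503, -0.2394, 0.1555]
eef_rot: [0.858, 0.514, 0.001, 0.001]
contact_force: [-0.9, -0.7, -4.0]
opening: 0.487
finger_force: 25.0
[-0.22159423 -0.20190697 -4.83711712] [ 0.51  0.74 -0.31  1.7   0.3   0.75 -0.44] [0.01 0.05 0.01] [211.84   203.91   204.5625]
7181 x [0.0266 0.0338 0.034  0.0345] y [-0.0181  0.0221] top z [-0.0697 -0.0693 -0.0644]
ridge [ 0.0166  0.0009 -0.0687] 498
ridge [ 0.0297  0.001  -0.0546] 959
```

View pics/w4.png

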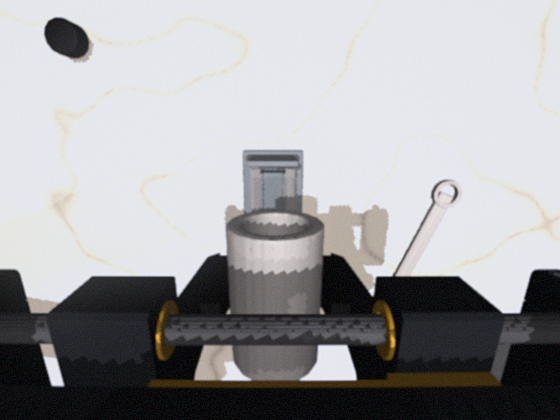

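The sleeve is held straight. Its +x end is at tool x=+34 mm and its axis 47 mm behind the TCP (wrist load about 4 N, as expected). I'll carry it towards the cradle, past the plate end, so the wrist camera looks back onto the cradle.

```bash
python3 -m inch '-1 .0252 -.0085 -.002 0 0 0;-1 .0252 -.0085 -.002 0 0 0;-1 .0252 -.0085 -.002 0 0 0;-1 .0252 -.0085 -.002 0 0 0;-1 .0252 -.0085 -.002 0 0 0;-1 .0252 -.0085 -.002 0 0 0;-1 .0252 -.0085 -.002 0 0 0;-1 .0252 -.0085 -.002 0 0 0;-1 .0252 -.0085 -.002 0 0 0;-1 .0252 -.0085 -.002 0 0 0;-1 .0252 -.0085 0 0 0 0;-1 .0252 -.0085 0 0 0 0;-1 .0252 -.0085 0 0 0 0;-1 .0252 -.0085 0 0 0 0;-1 .0252 -.0085 0 0 0 0;-1 .0252 -.0085 0 0 0 0'; python3 -m inch '-1 0 0 0 0 0 -.1144;-1 0 0 0 0 0 -.1144;-1 0 0 0 0 0 -.1144;-1 0 0 0 0 0 -.1144;-1 0 0 0 0 0 -.1144;-1 0 0 0 0 0 -.1144;-1 0 0 0 0 0 -.1144;-1 0 0 0 0 0 -.1144;-1 0 0 0 0 0 -.1144;-1 0 0 0 0 0 -.1144;-1 0 0 0 0 0 -.1144;-1 0 0 0 0 0 -.1144;-1 0 0 0 0 0 -.1144;-1 0 0 0 0 0 -.1144;-1 0 0 0 0 0 -.1144;-1 0 0 0 0 0 -.1144;-1 0 0 0 0 0 0;-1 0 0 0 0 0 0;-1 0 0 0 0 0 0'
cat > cr.py <<'E'
from meas import *
from scipy.spatial.transform import Rotation as R
import sys
def cradle(m,d,n,tp=None,T=None):
    v,u=np.mgrid[0:420,0:560];ok=d.ravel()>0
    P=depthpts(m,np.c_[u.ravel(),v.ravel()][ok],d.ravel()[ok])
    P=P[np.hypot(P[:,0]-.484,P[:,1]-.222)<.095]
    b=P[abs(P[:,2])<.006]
    V=P[(P[:,2]>.015)&(P[:,2]<.045)];pl=P[(P[:,2]>.0765)&(P[:,2]<.09)];Q=P[(P[:,2]>.006)&(P[:,2]<.09)]
    print(n,len(P),"bench",np.median(b[:,2]).round(4),"all",rect(Q),"V",rect(V) if len(V) else 0,"plate top",len(pl),rect(pl) if len(pl)>5 else 0,pl.mean(0).round(4) if len(pl) else 0)
    return P
E
python3 - <<'E'
from cr import *
m=camera_model("wrist");p,d=snapshot("wrist");s=get_state()
pickle.dump((m,p,d,s),open("w5.pkl","wb"));cv2.imwrite("pics/w5.png",p[:,:,::-1])
print(s["tool_pos"],s["eef_rot"].round(4),s["q"].round(2))
for n,mm,dd in(("wrist",m,d),("top",camera_model("top"),np.load("top0.npz")["d"]),("side",camera_model("side"),np.load("side0.npz")["d"])):cradle(mm,dd,n)
E
```

```text
clock: 8.82
tool_pos: [0.6181, 0.1816, 0.1723]
eef_rot: [0.857, 0.515, -0.002, -0.0]
contact_force: [1.1, 0.3, -4.0]
opening: 0.487
finger_force: 25.0
clock: 10.4
tool_pos: [0.6187, 0.1805, 0.1734]
eef_rot: [0.116, 0.993, -0.0, -0.001]
contact_force: [-0.2, 0.1, -3.7]
opening: 0.493
finger_force: 25.0
[0.61884858 0.18065901 0.17371538] [ 1.160e-01  9.932e-01 -3.000e-04 -5.000e-04] [ 0.02  0.85 -0.74  1.52  0.64  1.03  0.45]
wrist 23101 bench -0.0005 all [492.5, 219.8, 63.5, 117.0, 76.5] V [487.4, 221.1, 42.3, 92.9, 76.2] plate top 813 [542.1, 207.7, 52.8, 9.8, 76.7] [0.5421 0.2075 0.0794]
top 4391 bench -0.0005 all [486.7, 224.9, 171.2, 162.6, 21.0] V [482.7, 222.9, 54.8, 132.9, 76.8] plate top 76 [543.0, 207.5, 51.3, 10.4, 74.6] [0.5432 0.2078 0.0797]
side 5738 bench 0.0003 all [481.2, 224.8, 63.9, 135.0, 77.2] V [484.8, 221.7, 51.3, 127.5, 79.2] plate top 116 [540.2, 210.7, 52.6, 10.2, 76.0] [0.5404 0.2112 0.0793]
```

View pics/w5.png

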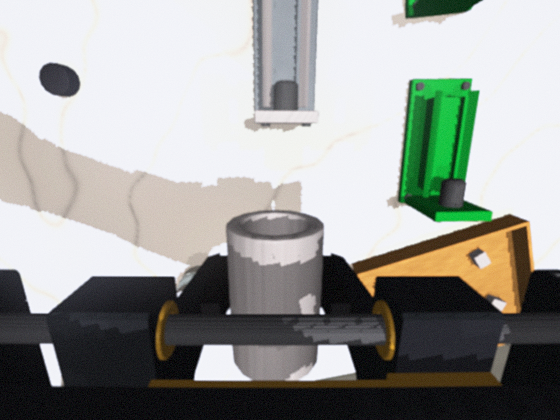

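The view shows the grey cradle ahead with its plate top at (286,117) and stub at (286,95), and the sleeve still straight in the grip. The plate top measures 52.8×9.8 mm at z=0.0795, as it should. Home is at (0.503,0.217) with yaw -13.4°. Next I'll fit the sleeve's position in the hand.

```bash
python3 - <<'E'
from cr import *
from scipy.optimize import least_squares
m,p,d,s=pickle.load(open("w5.pkl","rb"));T=R.from_quat(s["eef_rot"]).as_matrix()
v,u=np.mgrid[0:420,0:560];ok=d.ravel()>0
L=(depthpts(m,np.c_[u.ravel(),v.ravel()][ok],d.ravel()[ok])-s["tool_pos"])@T
for a,b in((.012,.022),(.022,.032),(-.035,-.015)):
    S=L[(abs(L[:,1])<.024)&(L[:,2]<-.045)&(L[:,2]>-.08)&(L[:,0]>a)&(L[:,0]<b)]
    f=least_squares(lambda q:np.hypot(S[:,1]-q[0],S[:,2]-q[1])-.022,[0.001,-.047],loss="soft_l1",f_scale=.001)
    print(len(S),f.x.round(4),"rms",np.sqrt(np.mean(f.fun**2)).round(4))
E
```

```text
2080 [-0.0009 -0.0452] rms 0.0005
2302 [-0.001  -0.0452] rms 0.0007
2474 [-0.0009 -0.0451] rms 0.0005
```

```bash
python3 -m inch '-1 .02 .0011 0 0 0 0;-1 .02 .0011 0 0 0 0;-1 .02 .0011 0 0 0 0;-1 .02 .0011 0 0 0 0;-1 .02 .0011 0 0 0 0;-1 .02 .0011 0 0 0 0;-1 .02 .0012 0 0 0 0;-1 .02 .0012 0 0 0 0;-1 0 0 .019 0 0 0;-1 0 0 .019 0 0 0;-1 0 0 .019 0 0 0;-1 0 0 .019 0 0 0;-1 0 0 .019 0 0 0;-1 0 0 .019 0 0 0;-1 0 0 .014 0 0 0;-1 0 0 .010 0 0 0;-1 0 0 .008 0 0 0;-1 0 0 0 0 0 0;-1 0 0 0 0 0 0'
python3 -c "
from plant import *
s=get_state();print(s['tool_pos'],s['contact_force'],s['q'].round(2))"
```

```text
clock: 12.03
tool_pos: [0.4656, 0.2264, 0.0287]
eef_rot: [0.115, 0.993, 0.0, 0.0]
contact_force: [-0.0, -0.6, -4.5]
opening: 0.492
finger_force: 25.0
[0.46563293 0.22639304 0.02868156] [-0.00793661 -0.5704878  -4.50299666] [-0.24  0.9  -0.5   2.01  0.95  0.49 -0.12]
```

```bash
python3 -m inch '-1 0 0 .006 0 0 0;-1 0 0 .005 0 0 0;-1 0 0 .004 0 0 0;-1 0 0 .002 0 0 0;-1 0 0 0 0 0 0;-1 0 0 0 0 0 0'; python3 -m inch '-1 0 0 .0015 0 0 0;-1 0 0 0 0 0 0;-1 0 0 0 0 0 0'
```

```text
clock: 12.53
tool_pos: [0.4656, 0.2265, 0.0115]
eef_rot: [0.115, 0.993, 0.0, 0.0]
contact_force: [0.5, 1.5, -4.9]
opening: 0.493
finger_force: 25.0
clock: 12.78
tool_pos: [0.4657, 0.2265, 0.0102]
eef_rot: [0.115, 0.993, 0.0, 0.0]
contact_force: [1.1, 1.0, -4.6]
opening: 0.49
finger_force: 25.0
```

Not seated yet (still about 4.6 N hanging). I'll go on down in small steps.

```bash
python3 -m inch '-1 0 0 .001 0 0 0;-1 0 0 0 0 0 0;-1 0 0 0 0 0 0'; python3 -m inch '-1 0 0 .001 0 0 0;-1 0 0 0 0 0 0;-1 0 0 0 0 0 0'
```

```text
clock: 13.03
tool_pos: [0.4658, 0.2267, 0.0097]
eef_rot: [0.115, 0.993, 0.0, 0.001]
contact_force: [-0.4, 0.4, 4.2]
opening: 0.491
finger_force: 24.3
clock: 13.28
tool_pos: [0.4658, 0.2267, 0.0094]
eef_rot: [0.115, 0.993, 0.0, 0.001]
contact_force: [-2.0, 0.5, 13.2]
opening: 0.486
finger_force: 23.6
```

It seated at TCP z≈0.0098. I'll ease off the down-force and slide towards the plate (tool −x).

```bash
python3 -m inch '-1 0 0 -.0012 0 0 0;-1 -.001 0 0 0 0 0;-1 -.003 0 0 0 0 0;-1 -.003 0 0 0 0 0;-1 -.003 0 0 0 0 0;-1 -.003 0 0 0 0 0;-1 -.003 0 0 0 0 0;-1 -.003 0 0 0 0 0;-1 -.001 0 0 0 0 0;-1 0 0 0 0 0 0;-1 0 0 0 0 0 0'; python3 -m inch '-1 -.001 0 0 0 0 0;-1 -.001 0 0 0 0 0;-1 -.001 0 0 0 0 0;-1 -.001 0 0 0 0 0;-1 0 0 0 0 0 0'; python3 -m inch '-1 -.001 0 0 0 0 0;-1 -.001 0 0 0 0 0;-1 0 0 0 0 0 0'
```

```text
clock: 14.2
tool_pos: [0.4789, 0.2236, 0.0095]
eef_rot: [0.113, 0.994, 0.001, -0.004]
contact_force: [-13.5, 3.0, 12.4]
opening: 0.49
finger_force: 23.7
clock: 14.62
tool_pos: [0.4823, 0.2227, 0.0094]
eef_rot: [0.113, 0.994, 0.0, -0.004]
contact_force: [-13.5, 3.5, 12.2]
opening: 0.49
finger_force: 23.6
clock: 14.87
tool_pos: [0.4842, 0.2223, 0.0095]
eef_rot: [0.113, 0.994, 0.0, -0.004]
contact_force: [-14.4, 3.7, 13.0]
opening: 0.49
finger_force: 23.6
```

The drag is 13.5 N because I am still pressing down. I'll ease up about 1 mm and continue.

```bash
python3 -m inch '-1 0 0 -.001 0 0 0;-1 0 0 0 0 0 0;-1 0 0 0 0 0 0'; python3 -m inch '-1 -.001 0 0 0 0 0;-1 -.001 0 0 0 0 0;-1 0 0 0 0 0 0';  python3 -m inch '-1 -.001 0 0 0 0 0;-1 -.001 0 0 0 0 0;-1 0 0 0 0 0 0'; python3 -c "
from plant import *
from h import *
s=get_state();e=np.array([.9728,-.2317]);c=s['tool_pos'][:2]+[.0006,-.0007]-[.5032,.2169];print('mid x',c@e,'along F',s['contact_force'][:2]@e,s['contact_force'],s['q'].round(2))"
```

```text
clock: 15.12
tool_pos: [0.4901, 0.2207, 0.0099]
eef_rot: [0.115, 0.993, 0.0, -0.001]
contact_force: [-2.6, 3.7, -0.1]
opening: 0.491
finger_force: 24.8
clock: 15.37
tool_pos: [0.4933, 0.2198, 0.01]
eef_rot: [0.115, 0.993, 0.0, 0.0]
contact_force: [-1.9, 3.5, -3.2]
opening: 0.489
finger_force: 24.9
clock: 15.62
tool_pos: [0.4951, 0.2193, 0.0101]
eef_rot: [0.115, 0.993, 0.0, 0.0]
contact_force: [-1.9, 3.4, -2.8]
opening: 0.491
finger_force: 25.0
mid x -0.007729102082394443 along F -2.593889636045107 [-1.85007092  3.42745206 -2.84259477] [-0.2   0.95 -0.51  1.94  0.94  0.51 -0.05]
```

The middle is now at about −7.7 mm, past the −14 mm short stop with little force. The forward end therefore looks like the deep one. I'll go on to the plate.

```bash
python3 -m inch '-1 -.001 0 0 0 0 0;-1 -.001 0 0 0 0 0;-1 -.001 0 0 0 0 0;-1 -.001 0 0 0 0 0;-1 0 0 0 0 0 0';  python3 -m inch '-1 -.001 0 0 0 0 0;-1 -.001 0 0 0 0 0;-1 0 0 0 0 0 0'; python3 -m inch '-1 -.001 0 0 0 0 0;-1 -.001 0 0 0 0 0;-1 0 0 0 0 0 0'; python3 -c "
from plant import *
from h import *
s=get_state();e=np.array([.9728,-.2317]);c=s['tool_pos'][:2]+[.0006,-.0007]-[.5032,.2169];print('mid x',c@e,'along F',s['contact_force'][:2]@e,s['contact_force'])"
```

```text
clock: 16.03
tool_pos: [0.4988, 0.2183, 0.0102]
eef_rot: [0.115, 0.993, 0.0, 0.0]
contact_force: [-1.7, 3.5, -3.1]
opening: 0.49
finger_force: 25.0
clock: 16.28
tool_pos: [0.5007, 0.2179, 0.0102]
eef_rot: [0.115, 0.993, 0.0, 0.0]
contact_force: [-1.6, 3.2, -3.4]
opening: 0.493
finger_force: 25.0
clock: 16.53
tool_pos: [0.501, 0.2178, 0.0101]
eef_rot: [0.115, 0.993, -0.0, -0.001]
contact_force: [-5.3, 4.7, -3.2]
opening: 0.494
finger_force: 25.0
mid x -0.001627915739515119 along F -6.269725372512921 [-5.33220017  4.67225313 -3.17259926]
```

```bash
python3 -m inch '-1 -.001 0 0 0 0 0;-1 -.001 0 0 0 0 0;-1 0 0 0 0 0 0;-1 0 0 0 0 0 0'; python3 -m inch '-1 -.001 0 0 0 0 0;-1 -.001 0 0 0 0 0;-1 0 0 0 0 0 0;-1 0 0 0 0 0 0'; python3 - <<'E'
from cr import *
m=camera_model("wrist");p,d=snapshot("wrist");s=get_state()
pickle.dump((m,p,d,s),open("w6.pkl","wb"))
e=np.array([.9728,-.2317]);c=s['tool_pos'][:2]+[.0006,-.0007]-[.5032,.2169];print('mid x',c@e,'along F',s['contact_force'][:2]@e,s['contact_force'])
n=np.array([.2317,.9728])
def prof(m,d,lab):
    v,u=np.mgrid[0:420,0:560];ok=d.ravel()>0
    P=depthpts(m,np.c_[u.ravel(),v.ravel()][ok],d.ravel()[ok]);X=(P[:,:2]-[.5032,.2169])@e;Y=(P[:,:2]-[.5032,.2169])@n
    k=(abs(Y)<.012)&(X>-.09)&(X<.06)&(P[:,2]<.1)
    for a in range(-90,60,5):
        q=k&(X>=a/1000)&(X<(a+5)/1000)
        if q.sum()>2:print(lab,a,q.sum(),np.percentile(P[q,2],[10,50,90]).round(3))
    t=k&(P[:,2]>.068)&(P[:,2]<.0795)&(X<.03);print("sleeve ridge x range",np.percentile(X[t],[0,1,99,100]).round(4))
prof(m,d,"w")
ps,ds=snapshot("side");pt,dt=snapshot("top");np.savez("s6.npz",p=ps,d=ds);np.savez("t6.npz",p=pt,d=dt)
a=cv2.resize(pt[185:270,150:215],None,fx=6,fy=6,interpolation=2);b=cv2.resize(ps[245:345,215:315],None,fx=4,fy=4,interpolation=2)
H=np.zeros((510,790,3),np.uint8);H[:510,:390]=a;H[:400,390:790]=b
cv2.imwrite("pics/c6.png",np.clip(H*1.6,0,255).astype(np.uint8)[:,:,::-1])
E
```

```text
clock: 16.87
tool_pos: [0.501, 0.2178, 0.0101]
eef_rot: [0.114, 0.993, -0.0, -0.002]
contact_force: [-8.4, 5.2, -1.3]
opening: 0.492
finger_force: 24.8
clock: 17.2
tool_pos: [0.5009, 0.2178, 0.01]
eef_rot: [0.114, 0.993, -0.0, -0.004]
contact_force: [-12.5, 5.6, 1.8]
opening: 0.487
finger_force: 24.7
mid x -0.0016970362368973761 along F -13.301481033135731 [-12.44219485   5.16924423   1.46463171]
w -90 349 [-0.001  0.009  0.01 ]
w -85 432 [0.009 0.009 0.01 ]
w -80 385 [0.009 0.009 0.01 ]
w -75 433 [0.009 0.01  0.01 ]
w -70 544 [0.01  0.03  0.036]
w -65 510 [0.029 0.03  0.036]
w -60 485 [0.029 0.03  0.036]
w -55 487 [0.029 0.03  0.036]
w -50 472 [0.029 0.03  0.037]
w -45 459 [0.029 0.03  0.036]
w -40 578 [0.029 0.03  0.073]
w -35 1728 [0.038 0.073 0.077]
w -30 1170 [0.042 0.075 0.078]
w -25 743 [0.074 0.077 0.078]
w -20 674 [0.075 0.077 0.078]
w -15 639 [0.075 0.077 0.078]
w -10 632 [0.075 0.077 0.078]
w -5 411 [0.074 0.076 0.078]
w 0 4 [0.073 0.074 0.074]
w 10 102 [0.077 0.078 0.078]
w 15 503 [0.075 0.077 0.078]
w 20 497 [0.075 0.077 0.078]
w 25 475 [0.075 0.077 0.078]
w 30 240 [0.074 0.076 0.077]
w 35 3 [0.073 0.074 0.074]
sleeve ridge x range [-0.0355 -0.035   0.0293  0.03  ]
```

View pics/c6.png

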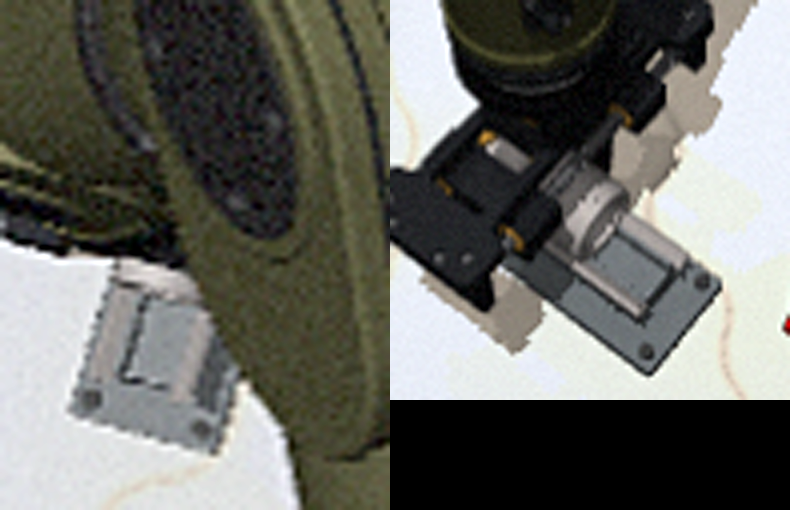

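The crops show the sleeve in the grey trough against the plate, with the shallow web visible in its free rear end at about (600,225). So the deep end is on the stub. The ridge runs from −35.5 mm to the plate, and the position held still while the push rose from 6 to 13 N: fully home. I'll unload most of the push, let go and retreat.

```bash
python3 -m inch '-1 .0025 0 0 0 0 0;-1 .002 0 0 0 0 0;-1 0 0 0 0 0 0;-1 0 0 0 0 0 0;1 0 0 0 0 0 0;1 0 0 0 0 0 0;1 0 0 0 0 0 0;1 0 0 0 0 0 0;1 0 0 0 0 0 0;1 0 0 0 0 0 0;1 0 0 0 0 0 0;1 0 0 0 0 0 0;1 0 0 0 0 0 0;1 0 0 0 0 0 0'; python3 -m inch '1 0 0 -.005 0 0 0;1 0 0 -.01 0 0 0;1 0 0 -.015 0 0 0;1 0 0 -.02 0 0 0;1 0 0 -.02 0 0 0;1 0 0 -.02 0 0 0;1 0 0 -.02 0 0 0;1 0 0 -.02 0 0 0;1 0 0 -.02 0 0 0;1 0 0 0 0 0 0'; python3 -m inch '1 -.02 0 0 0 0 0;1 -.02 0 0 0 0 0;1 -.02 0 0 0 0 0;1 -.02 0 0 0 0 0;1 -.02 0 0 0 0 0;1 -.02 0 0 0 0 0;1 0 0 0 0 0 0;1 0 0 0 0 0 0'
python3 - <<'E'
from cr import *
m=camera_model("wrist");p,d=snapshot("wrist");s=get_state()
pickle.dump((m,p,d,s),open("w7.pkl","wb"))
e=np.array([.9728,-.2317]);n=np.array([.2317,.9728])
v,u=np.mgrid[0:420,0:560];ok=d.ravel()>0
uv=np.c_[u.ravel(),v.ravel()][ok];P=depthpts(m,uv,d.ravel()[ok]);X=(P[:,:2]-[.5032,.2169])@e;Y=(P[:,:2]-[.5032,.2169])@n
k=(abs(Y)<.012)&(X>-.09)&(X<.06)&(P[:,2]<.1)&(P[:,2]>.068)
t=k&(P[:,2]<.079);print("ridge x",np.percentile(X[t&(X<.036)],[1,99]).round(4))
for a in range(-40,52,4):
    q=k&(X>=a/1000)&(X<(a+4)/1000)
    if q.sum():print(a,q.sum(),np.median(P[q,2]).round(4),end="; ")
q=k&(X>-.04)&(X<.05);c=np.r_[uv[q].min(0),uv[q].max(0)];print(c)
a,b=max(c[0]-35,0),max(c[1]-35,0)
cv2.imwrite("pics/c7.png",cv2.resize(p[b:c[3]+35,a:c[2]+35],None,fx=4,fy=4,interpolation=2)[:560,:790,::-1])
E
```

```text
clock: 18.52
tool_pos: [0.502, 0.2175, 0.0102]
eef_rot: [0.115, 0.993, -0.0, 0.0]
contact_force: [-0.9, 0.1, 0.2]
opening: 0.997
finger_force: 0.0
clock: 19.35
tool_pos: [0.5036, 0.2193, 0.1646]
eef_rot: [0.115, 0.993, 0.002, 0.003]
contact_force: [0.7, 0.3, -0.1]
opening: 0.997
finger_force: 0.0
clock: 20.02
tool_pos: [0.6187, 0.1896, 0.1596]
eef_rot: [0.116, 0.993, -0.0, -0.001]
contact_force: [-0.4, 0.3, 0.0]
opening: 1.001
finger_force: 0.0
ridge x [-0.0337  0.0344]
-36 99 0.0758; -32 187 0.0762; -28 183 0.0764; -24 183 0.076; -20 182 0.0763; -16 180 0.076; -12 179 0.076; -8 177 0.0764; -4 176 0.0762; 0 171 0.0761; 4 164 0.0765; 8 163 0.0762; 12 166 0.0763; 16 161 0.0765; 20 168 0.0766; 24 148 0.0763; 28 150 0.0762; 32 144 0.0765; 36 178 0.0795; 40 150 0.0795; 44 28 0.0793; [261  14 291 124]
```

View pics/c7.png

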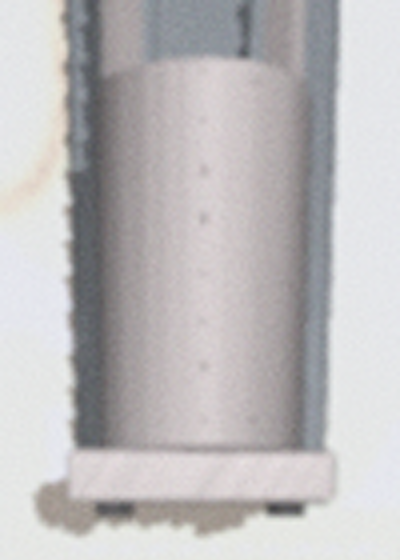

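The crop shows the sleeve lying straight and level in the grey trough, its lower end touching the plate at about (200,450) with no gap. The ridge is continuous from −34 mm up to the plate. The robot is clear of it, so I'm handing the job in.

```bash
python3 -c "
from plant import *
print(r.finish_job())"
```

```text
the job is handed in; nothing more can be done
None
```

The sleeve lies in the grey cradle's trough, flush against the stop plate, deep bore over the stub, with no end-for-end turn needed; the gripper is clear, no bystander was handled, and the job was handed in at about 20 s.

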